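# Seat the tube carrier on the reader's three-ball mount

## Robot

A 6-joint arm with a two-finger parallel gripper is mounted at the origin on the work surface. World frame = base frame: x ahead of the robot, y to its left, z up, the work surface at z = 0. Lengths are in m, angles in rad, forces in N, time in s.
With the tool pointing down it reaches from about 0.25 to 0.775 m from the base axis. Payload 4 kg.
Tool frame: the origin (TCP) lies at the very end of the fingers, on their centre line; the grasp point (between the pads) lies hold_point_z behind it (hold_point_z is the distance from the TCP to the grasp point, in m); z points along the fingers, y is the direction in which the jaws open and shut (so a half turn about z gives the same grasp; the last joint's range is limited). The gripper opens to 94 mm and grips with 3 to 60 N. Pads are 16 mm wide; open, the fingers measure 119 mm over their backs; the gripper's body (75 mm by 177 mm) begins 78 mm behind the grasp point.
Start: joints at [-1.283, 0.087, 1.371, -0, 1.684, -0.103], TCP at [0.21, -0.509, 0.176] pointing down, gripper open.
Joint ranges: [-3.1, 3.1], [-0.76, 2.03], [0.27, 2.55], [-1.08, 4.22], [0.17, 2.65], [-2.57, 2.57]. Speed limits (rad/s): [2.79, 2.79, 3.14, 3.14, 3.14, 3.14].

## Interface

Orientations are given as [roll, pitch, yaw] about the fixed x, y, z axes, in that order (R = Rz(yaw) Ry(pitch) Rx(roll)).
In Python, from bench import * gives the robot as it stands.
- The arm moves only by the tool step_arm, never from a script. Its argument "increments" is text: rows parted by semicolons, each of 6 numbers parted by spaces: the shift along the tool's x, y, z in cm, then the turn, a rotation vector about the tool's x, y, z in rad. A call has 1 to 5 rows; each row shifts and turns the commanded pose from where the row before left it, along the tool's axes as they then stand; what a row does not reach is not made up. A row lasts 1/10 s, in which the tool goes at most 50 mm and 8.59 degrees, less where a joint would pass 70% of its speed; a pose out of reach is approached as far as the arm can. A call is refused whole if a number of a shift passes 5 or a number of a turn 0.15, either way. A call with a gripper value outside its range is refused whole. "claw" is the gripper's target within -1 to 1 (shut at 1, half-way at 0, fully open at -1), set as the call begins (left out, the last holds). The fingers move at their own pace and stop on an object; the grip force is fixed at half the most. Time passes only in rows, so rows that do not move let the fingers close. It gives the time, the measured TCP pose, the force and the opening at its end, in the units of the state.
- get_obs(): the state, without advancing time (a new reading comes with each control period).
- snapshot(name): name is "side" or "top"; returns the picture (420x560x3 uint8, red, green, blue); there is no depth.
- calibration(name): a dict with "camera_matrix" (3x3 intrinsics, pixels), "k1" (the pictures are not rectified: a ray, as slopes to the right and down, at radius r is drawn at 1 + k1 r^2 times it, then the intrinsics apply), "eye" and "orientation" of the camera in the world. Camera axes: x right, y up, looking along -z (the intrinsics and any distortion apply to the point x, -y, -z); pixel columns grow to the right and rows downward; lengths in m; the calibration is good to about 2 mm. A picture is of the moment at which its call begins. calibration takes no time and is no camera call.
- close_job(): hands the job in, once; it reports no verdict.
The state is a dict: "time": time; "joint_positions": joint angles; "qvel": joint speeds; "joint_torque": joint torques, N m; "tool_pos": TCP position; "ee_rot": TCP orientation; "wrist_force": force on the tool from outside, world axes, zero at the start; "wrist_torque": the same for the moment, N m; "width": finger opening in m.
Only numpy, scipy, OpenCV 4.12 (cv2) and the standard library are available. Lean on these libraries where they do the work, as an engineer would, in place of code of your own. Each camera call takes 0.05 s, during which the arm holds its last target. There are 200 camera calls.

## Task

Take the tube carrier off its parking stand by the grip bar and, keeping it level, set it on the reader's three balls, narrow nose end on the single ball. Press it straight down until both sprung roller catches snap over its ends, without driving the floating deck onto its stops; stop pressing as soon as they snap, and let go so that the springs hold it fully home on all three balls. Leave everything else on the bench where it is.

Things in the scene. Friction and masses are not known exactly. Their poses are not given: they have to be found in the camera images.
- carrier: Aluminium tube carrier, loose, 0.28 to 0.46 kg: plate 130 mm long (x), 12 thick, stepped in plan: rear part (x -65 to +22) 96 wide, nose part (x +22 to +65) 60 wide. Six capped tubes stand 11 mm above the plate, none within 25 mm of x = 0. Origin: centre of the underside; x to the nose, z up. A 24 mm wide steel wedge, bevelled 45 degrees above and below, sticks out 6 mm from the middle of each end.
- carrier_grip (a point): on the carrier, middle of its black upright grip bar (60 mm long in x, 14 mm wide in y, 34 mm tall, on the middle of the plate): 34 mm above the carrier's underside, 22 mm above the plate's top face, 12 mm below the bar's top; axes as the carrier's
- carrier_nose (a point): on the carrier's underside over the nose groove, 46 mm ahead (+x) of the carrier's origin. The underside has three radial 90-degree vee grooves, 16 mm wide at the mouth and 22 mm long: this one (x +46, y 0) and two in the rear (x -36, y +28 and -28)
- stand: grey plastic parking stand 150 x 110 x 18 mm, fixed to the bench; the carrier lies flat and lengthways on its two rails at the start, underside 18 mm above the bench, nose roughly to the stand's +x; origin under its centre
- reader: tube reader, fixed to the bench: a white case 240 x 190 x 45 mm (front panel at -x) on which an aluminium deck, 200 x 150 x 12 mm, floats on four coil springs, its top face 88 mm above the bench. Origin: under the case's centre; x to the nose end of the deck
- deck (a joint): how far the floating deck is pressed down, m: 0 unloaded; it sinks straight down under load, several mm while the carrier is being pressed past the catches, so home is then lower than where it was measured, and meets hard stops at 0.020
- deck_home (a point): on the deck, 9.3 mm above its top face: where the carrier's origin is when home; axes as the carrier's are then (x to the nose end, z up). Sinks with the deck. Three steel balls, 16 mm across, stand on the deck, centres 6 mm above its top face: one at the nose end (x +46, y 0), two at the rear (x -36, y +28 and -28)
- deck_nose (a point): on the deck, 46 mm towards the nose end (+x) from deck_home at the same height: where carrier_nose is when the carrier is home
- catch_nose (a joint): angle (rad) of the sprung catch arm at the deck's nose end, outwards: 0 at rest, about 0.05 with the carrier home, 0.21 as a wedge's crest passes. Its free-turning roller (10 mm across, 24 long) lies across the end, at rest 70 mm from the deck's middle and 22 mm above its top face. The carrier's wedges meet both rollers about 14.5 mm above home and drive them outwards
- catch_rear (a joint): the same at the rear end. Lowered level, the carrier meets a force that rises steadily to between 10 and 18 N in all while the deck sinks with it; then both rollers snap over the wedges, the push felt drops at once by 5 N or more, the deck springs back up and the catches pull the carrier the last 6 mm onto the balls with about 9 N. Pressed short of the snap it rides up again
- tip_box: blue open pipette-tip box 122 x 84 x 54 mm, loose; origin under its centre; a bystander, leave it alone
- microplate: clear and white 96-well plate 86 x 128 x 14 mm lying on the bench, loose; origin under its centre; a bystander
- strip_rack: low white rack of small strip tubes 150 x 30 x 25 mm between reader and stand, loose; origin under its centre; a bystander
- reservoir: small open white reagent trough 70 x 62 x 26 mm near the robot, loose; origin under its centre; a bystander
- bottle: 1-litre glass bottle, 95 mm across and 209 mm tall with a blue cap, loose; origin under its centre; a bystander
- tape_dispenser: pale blue desk tape dispenser 130 x 55 x 88 mm, loose; origin under its centre; a bystander
- beaker: glass beaker 72 mm across and 90 mm tall, loose; origin under its centre; a bystander
Things that resemble listed ones, but are neither listed nor needed, are in the scene too. Leave any orange look-alike of the carrier alone.

How it is judged:
On the way, in this order (a step that is already met when the one before it is completed fails the run):
1. the carrier is lifted clear of the stand in the gripper (z of carrier in the frame of stand above 0.04 m and contact force between the fingers and carrier above 1 N), for 0.2 s.
2. the carrier, still in the gripper, meets the reader between the catches, nose to the single ball (horizontal distance between carrier and deck_home below 0.008 m and horizontal distance between carrier_nose and deck_nose below 0.008 m and z of carrier in the frame of deck_home below 0.0165 m and contact force between carrier and reader above 0.5 N and contact force between the fingers and carrier above 0.5 N), for 0.1 s.
At the end, for the whole second after the job is handed in: The carrier rests home on the three balls, nose on the single ball, let go and still: origin within 2 mm sideways and 1.5 mm in height of the deck's home point, nose point within 2.5 mm sideways of the deck's, level within 0.025 rad (both catches then over its ends) (horizontal distance between carrier and deck_home below 0.002 m and horizontal distance between carrier_nose and deck_nose below 0.0025 m and z of carrier in the frame of deck_home between -0.0015 and 0.0015 m and angle between carrier's own z axis and vertical below 0.025 rad and linear speed of carrier below 0.01 m/s and contact force between the fingers and carrier below 0.1 N); the robot touches nothing.
It fails at once if the sprung deck was driven down onto its stops (19.5 of 20 mm) (value of joint deck above 0.0195 m).
It fails at once if the carrier was still pressed down hard after the catches had snapped (deck over 10 mm down with the carrier home) (value of joint deck above 0.01 m and z of carrier in the frame of deck_home below 0.0015 m and horizontal distance between carrier and deck_home below 0.003 m).
It fails at once if the carrier was tipped by more than 17 degrees (angle between carrier's own z axis and vertical above 0.3 rad).
It fails at once if a bystander was pushed more than 25 mm or knocked over (distance of any of tip_box, microplate, strip_rack, reservoir, bottle, tape_dispenser, beaker from where it was at the start of the episode above 0.025 m or angle between any of tip_box, microplate, strip_rack, reservoir, bottle, tape_dispenser, beaker's own z axis and vertical above 0.4 rad).
It also fails if it takes over 54 s, if anything falls off the work surface, if the arm or the gripper's body presses on something with over 40 N, if the wrist force passes 120 N, or if a joint passes its speed limit or range.

## Working session

There is one attempt and no reset: what is moved stays moved. The work goes in short steps, Python scripts to look and compute and a tool call to move; the robot and the scene stay as the last step left them, time stands still between calls to the robot, and variables do not carry over. Pictures are saved under pics/ and viewed, about 8 in all and at most 12, crops included, and the job is handed in when it is done.

Besides the shell and the picture viewer there is one more tool, called as a command line: name --argument value ..., lists and objects as JSON in quotes. step_arm: Moves the arm, as the interface text tells. Its arguments: {"type":"object","properties":{"increments":{"type":"string"},"claw":{"type":"number"}},"required":["increments"]}

```bash
ls; mkdir -p pics
python3 - <<'E'
from bench import *
import cv2
o=get_obs();print(o)
for n in("side","top"):
    im=snapshot(n);cv2.imwrite(f"pics/{n}0.png",im[:,:,::-1]);c=calibration(n);print(n,c)
E
```

```text
pics
{'time': 0.0, 'joint_positions': array([-1.28307782e+00,  8.79494685e-02,  1.37224596e+00, -3.45943051e-05,
        1.68355346e+00, -1.03074072e-01]), 'qvel': array([-0.00199728, -0.0005337 , -0.00106882, -0.00042161,  0.00090092,
        0.00059275]), 'joint_torque': array([-1.29118296e-03, -3.40178096e+01, -3.02427399e+01,  7.14873383e-02,
        3.28594493e-02, -1.74272823e-04]), 'tool_pos': array([ 0.20933303, -0.50795927,  0.17511145]), 'ee_rot': array([-3.13944432e+00, -1.87658200e-04,  3.90788526e-01]), 'wrist_force': array([-0.24760343, -0.84263331,  0.00181095]), 'wrist_torque': array([ 0.03363551, -0.01082898, -0.01600878]), 'width': 0.09400023984641834}
side {'camera_matrix': array([[515.60602622,   0.        , 281.40596112],
       [  0.        , 515.60602622, 202.0193894 ],
       [  0.        ,   0.        ,   1.        ]]), 'k1': -0.08461244345362097, 'eye': array([ 0.50753723, -1.32622558,  1.04678387]), 'orientation': array([ 0.93483793, -0.0134554 , -0.02422022])}
top {'camera_matrix': array([[446.07000263,   0.        , 286.24554789],
       [  0.        , 446.07000263, 204.5263068 ],
       [  0.        ,   0.        ,   1.        ]]), 'k1': 0.03763033559988391, 'eye': array([0.43684611, 0.00286294, 1.33604382]), 'orientation': array([ 0.09923177,  0.00461319, -1.55619276])}
```

View pics/top0.png

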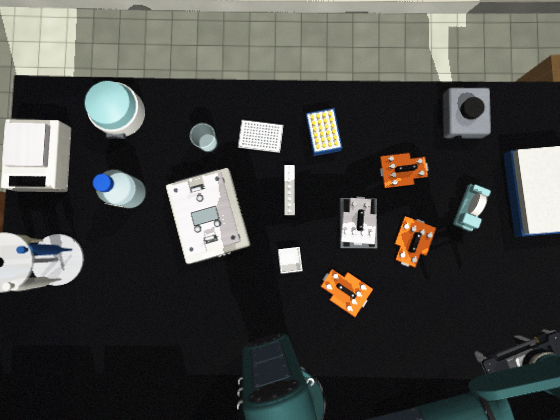

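View pics/side0.png

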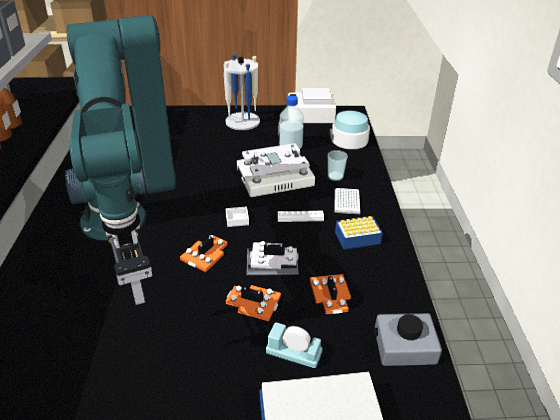

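The top view shows the silver carrier at (359,222) on the grey stand and the reader at (207,216). The side view shows them at (273,257) and (275,165). Candidates for the carrier are the silver one and three orange look-alikes, at top (404,170), (415,240) and (347,292). I choose the silver one and will check it in a crop.

```bash
cat > h.py <<'E'
import numpy as np, cv2
from scipy.spatial.transform import Rotation as R
from bench import calibration
C={n:calibration(n) for n in("side","top")}
def ray(n,u,v):
    c=C[n];K=c["camera_matrix"]
    p=cv2.undistortPoints(np.array([[[u,v]]],float),K,np.array([c["k1"],0,0,0.]),None,None,None,(3,50,1e-12))[0,0] if 0 else None
    d=np.array([(u-K[0,2])/K[0,0],(v-K[1,2])/K[1,1]]);s=d.copy()
    for _ in range(30): s=d/(1+c["k1"]*(s@s))
    w=R.from_euler("xyz",c["orientation"]).apply([s[0],-s[1],-1]);return c["eye"],w/np.linalg.norm(w)
def onz(n,u,v,z):
    e,w=ray(n,u,v);return e+w*(z-e[2])/w[2]
def tri(a,b):
    (e1,w1),(e2,w2)=ray("top",*a),ray("side",*b)
    s=np.linalg.lstsq(np.c_[w1,-w2],e2-e1,rcond=None)[0]
    p,q=e1+w1*s[0],e2+w2*s[1];return (p+q)/2,np.linalg.norm(p-q)
def proj(n,P):
    c=C[n];q=R.from_euler("xyz",c["orientation"]).inv().apply(np.atleast_2d(P)-c["eye"])
    s=np.c_[q[:,0],-q[:,1]]/-q[:,2:];s=s*(1+c["k1"]*(s**2).sum(1))[:,None];K=c["camera_matrix"]
    return s*K[0,0]+K[:2,2]
def crop(im,x,y,w,h,k): return cv2.resize(im[y:y+h,x:x+w],None,fx=k,fy=k,interpolation=cv2.INTER_CUBIC)
E
python3 - <<'E'
from h import *
t=cv2.imread("pics/top0.png");s=cv2.imread("pics/side0.png")
a=np.hstack([crop(t,325,190,66,66,6),crop(s,235,225,66,66,6)])
cv2.imwrite("pics/car.png",a)
b=np.hstack([crop(t,160,162,95,108,4),crop(s,230,138,95,108,4)])
cv2.imwrite("pics/rd.png",b)
E
```

```text
(no output)
```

View pics/car.png

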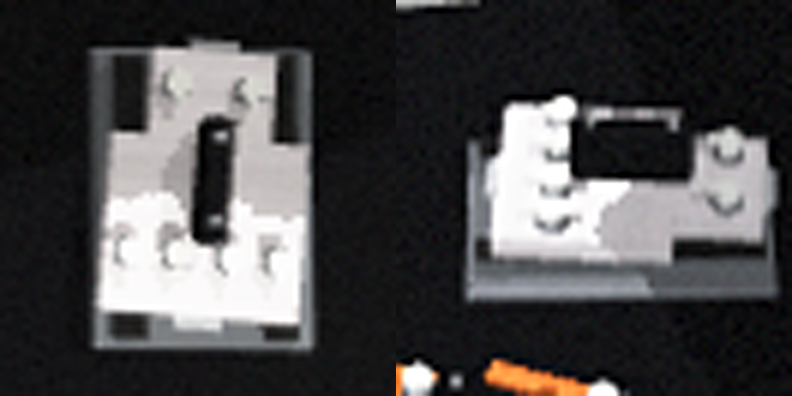

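View pics/rd.png

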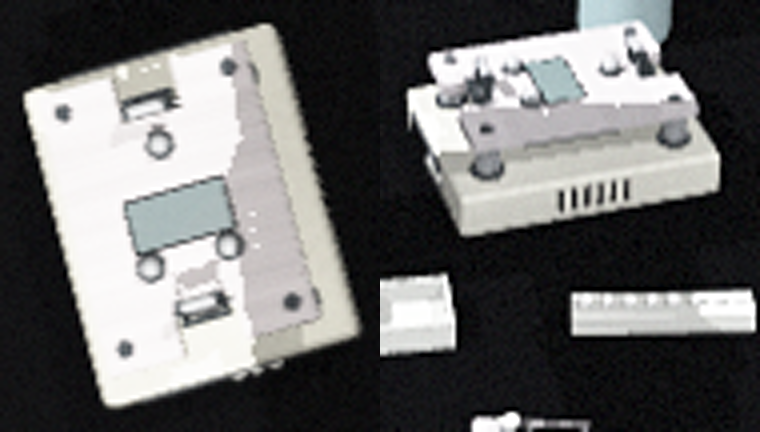

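The crops confirm the silver carrier on the grey stand. In top view its nose points up the picture, its bar is at crop (214,180) and its two bar screws are at (220,137) and (213,222). The reader's single ball is at crop (160,144), the rear balls at (150,267) and (229,243), and the four dark deck screws are visible in both views.

Run:
```python
from h import *
t=cv2.imread("pics/top0.png");s=cv2.imread("pics/side0.png")
F=lambda x0,y0,k:(lambda x,y:(x0+(x+.5)/k-.5,y0+(y+.5)/k-.5))
ft=F(160,162,4);fs=lambda x,y:F(230,138,4)(x-380,y)
def dark(im,p,r=4):   # weighted centroid of darkness
    g=cv2.cvtColor(im,cv2.COLOR_BGR2GRAY).astype(float);x,y=map(int,np.round(p))
    w=g[y-r:y+r+1,x-r:x+r+1];w=np.clip(np.median(w)*.75-w,0,None);Y,X=np.mgrid[y-r:y+r+1,x-r:x+r+1]
    return ((w*X).sum()/w.sum(),(w*Y).sum()/w.sum())
print("deck screws (nose-left,nose-right,rear-left,rear-right)")
T=[(63,112),(229,66),(125,349),(292,301)];S=[(450,60),(632,33),(487,129),(676,99)]
# side: left = rear(-x), top = +y(left).  order nose-left,nose-right,rear-left,rear-right
S=[(632,33),(676,99),(450,60),(487,129)]
Q=[]
for a,b in zip(T,S):
    pa,pb=dark(t,ft(*a)),dark(s,fs(*b));p,e=tri(pa,pb);q=onz("top",*pa,.088);Q.append(q);print(np.round(pa,1),np.round(pb,1),p.round(4),round(e,4),q.round(4))
Q=np.array(Q);f=(Q[0]+Q[1]-Q[2]-Q[3])[:2];print("centre",Q.mean(0).round(4),"yaw",np.arctan2(f[1],f[0]), "sides",np.linalg.norm(Q[0]-Q[1]),np.linalg.norm(Q[2]-Q[3]),np.linalg.norm(Q[0]-Q[2]),np.linalg.norm(Q[1]-Q[3]))
print("balls")
B=[onz("top",*ft(*p),.096) for p in((160,144),(150,267),(229,243))];B=np.array(B);print(B.round(4),np.linalg.norm(B[1]-B[2]))
r=(B[1]+B[2])/2;d=(B[0]-r)[:2];print("home",(r+d[0]*0+(B[0]-r)*36/82).round(4),"yaw",np.arctan2(d[1],d[0]),np.linalg.norm(d))
print("nose ball tri",tri(ft(160,144),fs(611,63)))
print("carrier")
fc=F(325,190,6);gs=lambda x,y:F(235,225,6)(x-396,y)
a,b=onz("top",*fc(220,137),.064),onz("top",*fc(213,222),.064);print("bar screws",a.round(4),b.round(4),"mid",((a+b)/2).round(4),"yaw",np.arctan2(*(a-b)[[1,0]]))
g=cv2.cvtColor(t,cv2.COLOR_BGR2GRAY);m=np.zeros_like(g);m[207:233,354:368]=(g[207:233,354:368]<70)
n,l,st,c=cv2.connectedComponentsWithStats(m);i=1+st[1:,4].argmax();print(st[i],c[i]);print(cv2.minAreaRect(np.argwhere(l==i)[:,::-1].astype(np.float32)))
rl,rr,nl,nr=[onz("top",*fc(*p),.030) for p in((97,308),(300,325),(150,52),(277,55))]
print("corners rl rr nl nr",*(x.round(4) for x in(rl,rr,nl,nr)),np.linalg.norm(rl-rr),np.linalg.norm(nl-nr),"axis",((rl+rr)/2).round(4),((nl+nr)/2).round(4))
print("tri corners nr",tri(fc(277,55),gs(772,140)),"\nrr",tri(fc(300,325),gs(492,240)))
print("bar top ends side, far-top-left/right (585,108),(680,108):",tri(fc(210,240),gs(583,112)),tri(fc(222,117),gs(682,112)))
```

```text
deck screws (nose-left,nose-right,rear-left,rear-right)
[175.2 189.8] [292.7 146.6] [0.6007 0.3256 0.0812] 0.0033 [0.5982 0.3238 0.088 ]
[216.8 178.4] [306.6 159.5] [0.6383 0.2064 0.0978] 0.0146 [0.6324 0.2077 0.088 ]
[190.9 248.8] [246.2 149.9] [0.4332 0.2712 0.0996] 0.0005 [0.4334 0.2738 0.088 ]
[232.5 237. ] [255.8 169.9] [0.4683 0.1592 0.0868] 0.0011 [0.4677 0.159  0.088 ]
centre [0.5329 0.2411 0.088 ] yaw 0.29114372014888806 sides 0.12102050866346141 0.11980557414289336 0.17221173686050736 0.1717397605051393
balls
[[0.5762 0.2529 0.096 ]
 [0.4902 0.2569 0.096 ]
 [0.5076 0.2026 0.096 ]] 0.05698852230828895
home [0.5328 0.2399 0.096 ] yaw 0.29075901110661223 0.08069039998647776
nose ball tri (array([0.57806694, 0.25306414, 0.09555323]), np.float64(0.0036617741232058804))
carrier
bar screws [ 0.5438 -0.2039  0.064 ] [ 0.5033 -0.2005  0.064 ] mid [ 0.5235 -0.2022  0.064 ] yaw -0.08398661119074406
[357 210   7  21 108] [359.76851852 219.81481481]
((359.78936767578125, 219.94923400878906), (5.699763774871826, 20.305408477783203), 4.085616588592529)
corners rl rr nl nr [ 0.4624 -0.1496  0.03  ] [ 0.4557 -0.2479  0.03  ] [ 0.588  -0.1753  0.03  ] [ 0.5873 -0.2374  0.03  ] 0.09845887598405156 0.06207018204949292 axis [ 0.4591 -0.1987  0.03  ] [ 0.5877 -0.2063  0.03  ]
tri corners nr (array([ 0.58726808, -0.22928443,  0.07384625]), np.float64(0.009879305935880791)) 
rr (array([ 0.4575322 , -0.2480371 ,  0.02859078]), np.float64(0.0035284422158766864))
bar top ends side, far-top-left/right (585,108),(680,108): (array([ 0.49872335, -0.19864981,  0.06573592]), np.float64(0.008157288221769364)) (array([ 0.55152958, -0.20386421,  0.07036307]), np.float64(0.002469170339242042))
```

Measurements agree: the carrier origin is at (0.5235, -0.2023) with yaw about -0.068, and deck home is at (0.533, 0.2405) with yaw 0.291. The screw spacings, ball spacing and heights all match the description. Rotating first.

step_arm --increments "0 0 0 0 0 0.115; 0 0 0 0 0 0.115; 0 0 0 0 0 0.115; 0 0 0 0 0 0.114" --claw -1

```text
time: 0.5
tool_pos: [0.2094, -0.5082, 0.1756]
ee_rot: [-3.14, 0.0, -0.073]
wrist_force: [-0.4, 0.1, 0.4]
width: 0.094
```

```bash
cat > go.py <<'E'
import sys
from h import *
from bench import *
import bench
def go(x,y,z,yaw):
    o=get_obs();r=R.from_euler("xyz",o["ee_rot"]);t=R.from_euler("xyz",[np.pi,0,yaw])
    print("t",round(o["time"],2),"pos",o["tool_pos"].round(4),"rot",o["ee_rot"].round(4),"F",o["wrist_force"].round(2),"w",round(o["width"],4))
    print("shift cm",(r.inv().apply(np.array([x,y,z])-o["tool_pos"])*100).round(2),"turn",(r.inv()*t).as_rotvec().round(4))
if __name__=="__main__": print([ (k,getattr(bench,k)) for k in dir(bench) if "hold" in k.lower()]);go(*map(float,sys.argv[1:]))
E
python3 go.py .5235 -.2023 .10 -.068
```

```text
[('hold_point_z', 0.0188)]
t 0.5 pos [ 0.2094 -0.5082  0.1756] rot [-3.1404e+00  4.0000e-04 -7.2900e-02] F [-0.42  0.1   0.35] w 0.094
shift cm [ 29.1  -32.79   7.59] turn [-0.0012  0.0004 -0.0049]
```

step_arm --increments "2.91 -3.28 0 0 0 0; 2.91 -3.28 0 0 0 0; 2.91 -3.28 0 0 0 0; 2.91 -3.28 0 0 0 0; 2.91 -3.28 0 0 0 0"

```text
time: 1.0
tool_pos: [0.3666, -0.3533, 0.1758]
ee_rot: [-3.141, 0.001, -0.069]
wrist_force: [0.1, -0.7, 0.2]
width: 0.0939
```

step_arm --increments "2.91 -3.28 0 0 0 0; 2.91 -3.28 0 0 0 0; 2.91 -3.28 0 0 0 0; 2.91 -3.28 0 0 0 0; 2.91 -3.28 0 0 0 0"

```text
time: 1.5
tool_pos: [0.523, -0.1995, 0.1758]
ee_rot: [-3.142, 0.001, -0.068]
wrist_force: [0.8, -1.4, 0.4]
width: 0.0938
```

step_arm --increments "0 0 0 0 0 0;0 0 0 0 0 0"

```text
time: 1.7
tool_pos: [0.5221, -0.2004, 0.1754]
ee_rot: [3.142, 0.002, -0.066]
wrist_force: [0.4, -0.1, -0.7]
width: 0.0942
```

```bash
python3 go.py .5235 -.2023 .036 -.068
```

```text
[('hold_point_z', 0.0188)]
t 1.7 pos [ 0.5221 -0.2004  0.1754] rot [ 3.1416e+00  1.9000e-03 -6.6100e-02] F [ 0.37 -0.1  -0.68] w 0.0942
shift cm [ 0.17  0.18 13.94] turn [0.     0.0019 0.0019]
```

step_arm --increments "0.1 0.1 4 0 0 0;0.1 0.1 4 0 0 0;0 0 3 0 0 0;0 0 1.5 0 0 0;0 0 0 0 0 0"

```text
time: 2.2
tool_pos: [0.5215, -0.2035, 0.0487]
ee_rot: [-3.14, 0.005, -0.07]
wrist_force: [0.4, 0.1, 0.8]
width: 0.0941
```

step_arm --increments "0 0 0.7 0 0 0;0 0 0.4 0 0 0;0 0 0 0 0 0;0 0 0 0 0 0"

```text
time: 2.6
tool_pos: [0.5247, -0.2036, 0.0413]
ee_rot: [3.141, -0.002, -0.068]
wrist_force: [-0.3, -0.2, 0.5]
width: 0.0937
```

```bash
python3 go.py .5235 -.2023 .036 -.068
python3 - <<'E'
from bench import *
from h import *
a=snapshot("top")[:,:,::-1];b=snapshot("side")[:,:,::-1]
cv2.imwrite("pics/g.png",np.hstack([crop(a,320,180,80,90,5),crop(b,230,205,80,90,5)]))
E
```

```text
[('hold_point_z', 0.0188)]
t 2.6 pos [ 0.5247 -0.2036  0.0413] rot [ 3.1408e+00 -1.7000e-03 -6.8100e-02] F [-0.28 -0.2   0.52] w 0.0937
shift cm [-0.13 -0.12  0.53] turn [ 0.0008 -0.0017 -0.0001]
```

View pics/g.png

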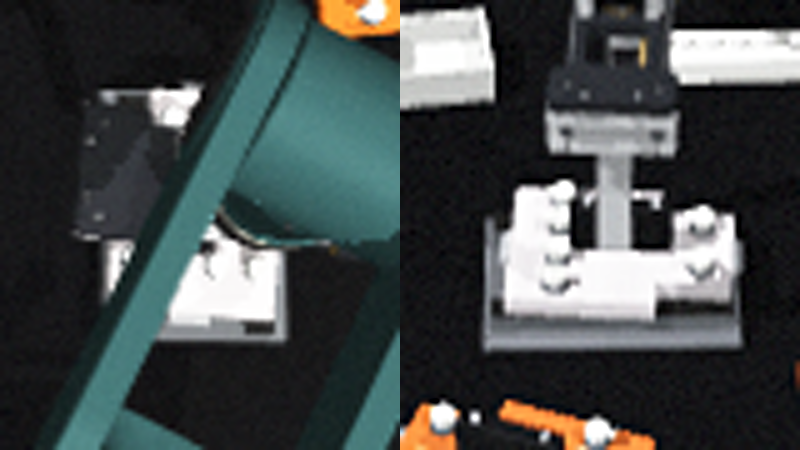

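The picture shows the fingers straddling the bar, with the near finger at x≈613 against a bar spanning 575–663. Lowering and closing.

step_arm --increments "0 0 0.45 0 0 0;0 0 0 0 0 0"

```text
time: 2.9
tool_pos: [0.5237, -0.203, 0.0352]
ee_rot: [-3.141, 0.001, -0.068]
wrist_force: [-0.0, -0.7, 0.6]
width: 0.0942
```

step_arm --increments "0 0 0 0 0 0;0 0 0 0 0 0;0 0 0 0 0 0;0 0 0 0 0 0;0 0 0 0 0 0" --claw 1

```text
time: 3.4
tool_pos: [0.5241, -0.2033, 0.0359]
ee_rot: [3.141, -0.0, -0.068]
wrist_force: [-0.3, -0.7, -0.4]
width: 0.0567
```

step_arm --increments "0 0 0 0 0 0;0 0 0 0 0 0;0 0 0 0 0 0;0 0 0 0 0 0;0 0 0 0 0 0"

```text
time: 3.9
tool_pos: [0.5241, -0.2033, 0.0358]
ee_rot: [3.142, -0.0, -0.068]
wrist_force: [-0.3, 0.2, -0.2]
width: 0.0171
```

step_arm --increments "0 0 0 0 0 0;0 0 0 0 0 0;0 0 0 0 0 0;0 0 0 0 0 0"

```text
time: 4.3
tool_pos: [0.5241, -0.2033, 0.0358]
ee_rot: [3.141, -0.0, -0.068]
wrist_force: [0.0, 0.6, -0.3]
width: 0.0003
```

step_arm --increments "0 0 -1 0 0 0;0 0 -2 0 0 0;0 0 -3 0 0 0;0 0 -3 0 0 0;0 0 -3 0 0 0"

```text
time: 4.8
tool_pos: [0.5241, -0.2033, 0.1578]
ee_rot: [3.141, -0.001, -0.068]
wrist_force: [0.5, 0.1, -1.1]
width: 0.0008
```

step_arm --increments "0 0 -1 0 0 0;0 0 0 0 0 0;0 0 0 0 0 0"

```text
time: 5.1
tool_pos: [0.5235, -0.203, 0.1645]
ee_rot: [-3.141, 0.002, -0.068]
wrist_force: [-0.6, 0.6, -0.7]
width: 0.0005
```

```bash
python3 go.py .533 .2405 .17 .291
```

```text
[('hold_point_z', 0.0188)]
t 5.1 pos [ 0.5235 -0.203   0.1645] rot [-3.141e+00  1.800e-03 -6.820e-02] F [-0.6   0.6  -0.73] w 0.0005
shift cm [ -2.07 -44.31  -0.52] turn [-0.0009  0.0016 -0.3592]
```

The fingers closed to zero, so the bar was missed. Looking before doing anything else.

Run:
```python
from bench import *
from h import *
b=snapshot("side")[:,:,::-1];a=snapshot("top")[:,:,::-1]
cv2.imwrite("pics/top1.png",a);cv2.imwrite("pics/side1.png",b)
cv2.imwrite("pics/m.png",np.hstack([crop(a,310,150,100,140,4),crop(b,220,150,100,140,4)]))
print(get_obs()["width"], proj("side",[[.5235,-.203,.1645],[.5235,-.2023,.064]]),proj("top",[[.5235,-.203,.1645]]))
```

```text
0.0002532039504968182 [[273.0585169  217.34670743]
 [272.926371   244.57467978]] [[367.15368349 216.99166647]]
```

View pics/m.png

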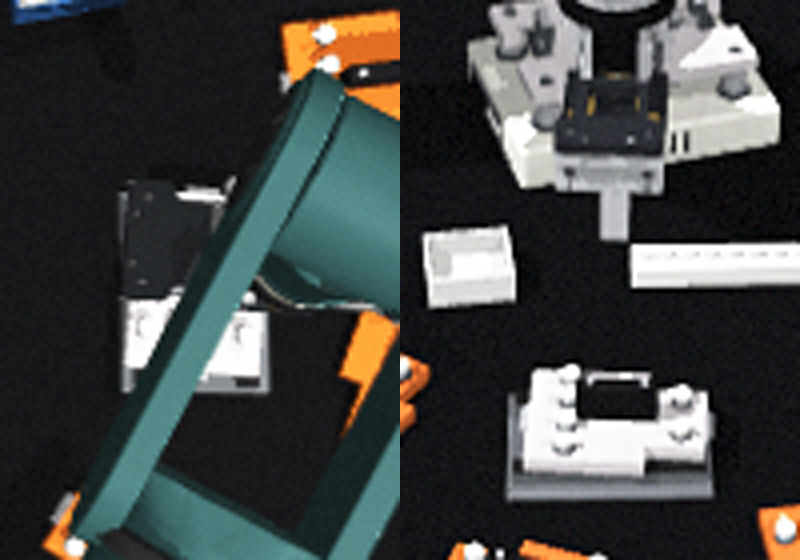

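Run:
```python
from h import *
print("start TCP",proj("side",[[.2093,-.508,.1755]]),proj("top",[[.2093,-.508,.1755]]))
y=-.2036
for d in(-.047,-.0595): print("near tip open",proj("side",[[.5247,y+d,.0413]]))
for d in(0,-.0125): print("closed near tip",proj("side",[[.5235,-.203+d,.1645]]))
im=cv2.imread("pics/side0.png");k=cv2.imread("pics/side1.png")
cv2.imwrite("pics/f.png",np.hstack([crop(im,100,225,66,85,6),crop(k,240,175,66,85,6)]))
```

```text
start TCP [[137.18103695 296.47193129]] [[491.12764675 343.78207871]]
near tip open [[273.5111144  261.81960073]]
near tip open [[273.56474534 264.85883225]]
closed near tip [[273.0585169  217.34670743]]
closed near tip [[273.10966651 220.15549374]]
```

View pics/f.png

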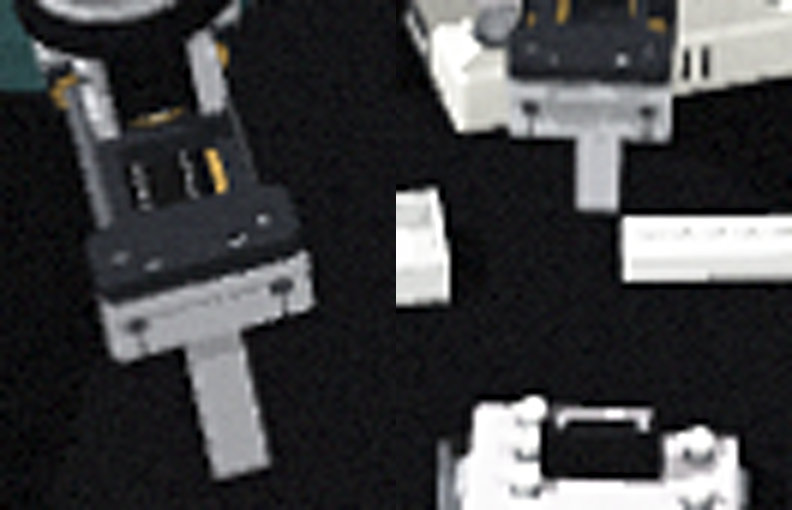

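The side view puts the fingertip about 7–10 px higher than the measured TCP projects, while the bar and reader project correctly. I'll check the tool reading at the start pose, where both cameras saw the fingers.

Run:
```python
from h import *
im=cv2.imread("pics/top0.png")
cv2.imwrite("pics/f2.png",crop(im,465,320,95,85,8))
y=.3908;c,s=np.cos(y),np.sin(y);X=np.array([c,s,0]);Y=np.array([s,-c,0]);p=np.array([.2093,-.508,.1755])
for k in(.047,.0595,-.047,-.0595):
  print(k,"top",proj("top",p+Y*k).round(1),"crop",((proj("top",p+Y*k)-[465,320]+.5)*8-.5).round(0),"side",proj("side",p+Y*k).round(1),"z+.025 side",proj("side",p+Y*k+[0,0,.025]).round(1))
print("body left edge now",proj("top",[[.5235+.0375,-.1145,.26],[.5235-.0375,-.1145,.26]]))
```

```text
0.047 top [[508.5 336.9]] crop [[352. 138.]] side [[141.4 310.9]] z+.025 side [[139.7 303.2]]
0.0595 top [[513.1 335. ]] crop [[389. 124.]] side [[142.6 314.9]] z+.025 side [[140.8 307.2]]
-0.047 top [[473.8 350.7]] crop [[ 74. 249.]] side [[133.2 282.9]] z+.025 side [[131.5 275.2]]
-0.0595 top [[469.1 352.6]] crop [[ 37. 264.]] side [[132.2 279.4]] z+.025 side [[130.4 271.7]]
body left edge now [[337.42888003 198.22662271]
 [337.33304814 229.16922171]]
```

View pics/f2.png

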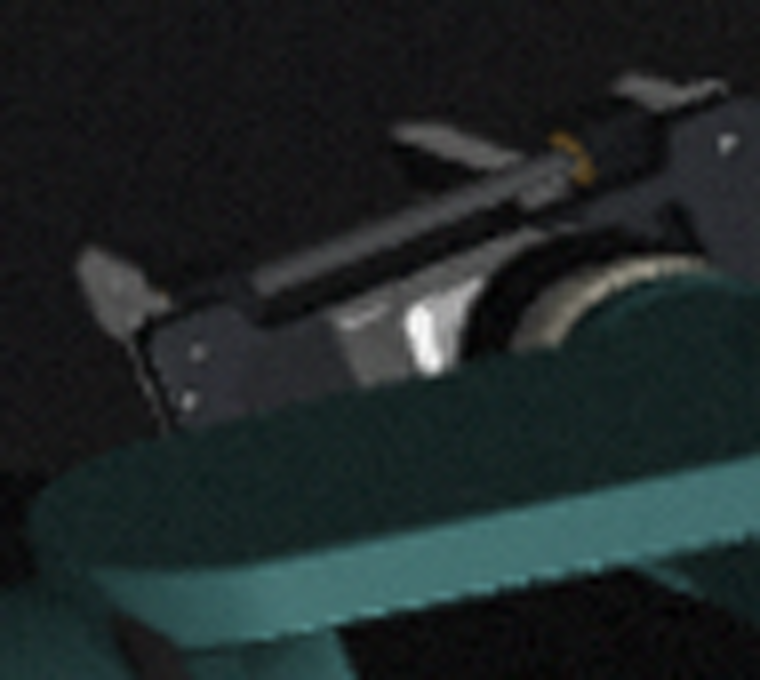

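Both views agree that the fingertips really sit about 30 mm higher than the TCP reading says, with lateral position fine. The fingers therefore closed just above the bar, and the carrier has not moved. I'll calibrate by touching the bar top gently with closed fingers.

step_arm --increments "0 0 4 0 0 0;0 0 4 0 0 0;0 0 3 0 0 0;0 0 1.5 0 0 0;0 0 0 0 0 0"

```text
time: 5.7
tool_pos: [0.5224, -0.2025, 0.038]
ee_rot: [-3.14, 0.005, -0.068]
wrist_force: [0.2, -0.5, 0.4]
width: 0.0004
```

step_arm --increments "0 0 0.2 0 0 0;0 0 0 0 0 0"

```text
time: 5.9
tool_pos: [0.5245, -0.2035, 0.0393]
ee_rot: [3.141, -0.001, -0.068]
wrist_force: [0.4, -0.0, -0.0]
width: 0.0004
```

step_arm --increments "0 0 0.1 0 0 0;0 0 0.1 0 0 0;0 0 0 0 0 0"

```text
time: 6.2
tool_pos: [0.5241, -0.2034, 0.037]
ee_rot: [3.141, -0.0, -0.068]
wrist_force: [-0.6, -0.1, -0.5]
width: 0.0003
```

step_arm --increments "0 0 0.1 0 0 0;0 0 0 0 0 0"

```text
time: 6.4
tool_pos: [0.524, -0.2032, 0.0357]
ee_rot: [-3.142, 0.0, -0.068]
wrist_force: [-0.2, -0.7, -0.3]
width: 0.0006
```

step_arm --increments "0 0 0.1 0 0 0;0 0 0.1 0 0 0;0 0 0 0 0 0"

```text
time: 6.7
tool_pos: [0.5242, -0.2034, 0.0351]
ee_rot: [3.141, -0.001, -0.068]
wrist_force: [-2.4, 0.1, 5.2]
width: 0.0001
```

step_arm --increments "0 0 0.1 0 0 0;0 0 0.1 0 0 0;0 0 0 0 0 0"

```text
time: 7.0
tool_pos: [0.5243, -0.2034, 0.035]
ee_rot: [3.141, -0.001, -0.068]
wrist_force: [-5.3, 2.5, 13.0]
width: 0.0006
```

step_arm --increments "0 0 0.1 0 0 0;0 0 0 0 0 0"

```text
time: 7.2
tool_pos: [0.5243, -0.2034, 0.035]
ee_rot: [3.141, -0.002, -0.068]
wrist_force: [-6.2, 2.9, 16.4]
width: 0.0002
```

step_arm --increments "0 0 0.1 0 0 0;0 0 0 0 0 0"

```text
time: 7.4
tool_pos: [0.5243, -0.2034, 0.0349]
ee_rot: [3.141, -0.002, -0.068]
wrist_force: [-7.3, 4.0, 19.6]
width: 0.0001
```

Contact is at reading 0.035, which matches bar top z = 0.064, so the tips are 29 mm above the reading. Backing off, opening and regrasping 28 mm lower.

step_arm --increments "0 0 -1 0 0 0;0 0 -1 0 0 0;0 0 0 0 0 0;0 0 0 0 0 0;0 0 0 0 0 0" --claw -1

```text
time: 7.9
tool_pos: [0.5236, -0.2031, 0.0489]
ee_rot: [-3.141, 0.001, -0.068]
wrist_force: [-0.0, -0.4, 0.6]
width: 0.0368
```

step_arm --increments "0 0 0 0 0 0;0 0 0 0 0 0;0 0 0 0 0 0;0 0 0 0 0 0;0 0 0 0 0 0"

```text
time: 8.4
tool_pos: [0.5241, -0.2033, 0.0498]
ee_rot: [3.142, -0.0, -0.068]
wrist_force: [0.0, 0.5, 0.7]
width: 0.0771
```

step_arm --increments "0 0 1 0 0 0;0 0 1 0 0 0;0 0 1 0 0 0;0 0 0.5 0 0 0;0 0 0 0 0 0"

```text
time: 8.9
tool_pos: [0.523, -0.2028, 0.013]
ee_rot: [-3.14, 0.003, -0.068]
wrist_force: [-0.3, 0.9, 0.5]
width: 0.0941
```

step_arm --increments "0 0 0 0 0 0;0 0 0 0 0 0"

```text
time: 9.1
tool_pos: [0.5245, -0.2035, 0.0153]
ee_rot: [3.141, -0.001, -0.068]
wrist_force: [-0.6, -0.5, 0.2]
width: 0.0941
```

step_arm --increments "0 0 0.4 0 0 0;0 0 0.25 0 0 0;0 0 0 0 0 0"

```text
time: 9.4
tool_pos: [0.5237, -0.2031, 0.0078]
ee_rot: [-3.141, 0.001, -0.068]
wrist_force: [0.0, -0.1, -0.5]
width: 0.094
```

step_arm --increments "0 0 0 0 0 0;0 0 0 0 0 0;0 0 0 0 0 0;0 0 0 0 0 0;0 0 0 0 0 0" --claw 1

```text
time: 9.9
tool_pos: [0.5241, -0.2033, 0.0084]
ee_rot: [3.141, -0.0, -0.068]
wrist_force: [0.6, 0.8, 0.8]
width: 0.0572
```

step_arm --increments "0 0 0 0 0 0;0 0 0 0 0 0;0 0 0 0 0 0;0 0 0 0 0 0;0 0 0 0 0 0"

```text
time: 10.4
tool_pos: [0.5241, -0.2033, 0.0083]
ee_rot: [3.142, -0.0, -0.068]
wrist_force: [0.4, -1.0, -0.6]
width: 0.0176
```

step_arm --increments "0 0 0 0 0 0;0 0 0 0 0 0;0 0 0 0 0 0"

```text
time: 10.7
tool_pos: [0.524, -0.2034, 0.0083]
ee_rot: [3.141, -0.0, -0.068]
wrist_force: [0.1, -0.2, -0.4]
width: 0.0138
```

Grasped: width is 13.8 mm against a 14 mm bar. Carrier underside z = reading + 0.0097. Lifting.

step_arm --increments "0 0 -1 0 0 0;0 0 -2 0 0 0;0 0 -3.5 0 0 0;0 0 -3.5 0 0 0;0 0 -3.5 0 0 0"

```text
time: 11.2
tool_pos: [0.5232, -0.2027, 0.1438]
ee_rot: [-3.141, 0.002, -0.068]
wrist_force: [0.5, -0.5, -3.9]
width: 0.0135
```

step_arm --increments "0 0 -1.5 0 0 0;0 0 0 0 0 0;0 0 0 0 0 0;0 0 0 0 0 0"

```text
time: 11.6
tool_pos: [0.5226, -0.2025, 0.1551]
ee_rot: [-3.139, 0.005, -0.068]
wrist_force: [-0.2, 0.3, -4.1]
width: 0.0138
```

```bash
python3 go.py .5335 .2395 .158 .291
```

```text
[('hold_point_z', 0.0188)]
t 11.6 pos [ 0.5226 -0.2025  0.1551] rot [-3.1394  0.0052 -0.0682] F [-0.2   0.3  -4.14] w 0.0138
shift cm [ -1.92 -44.17  -0.18] turn [-0.0031  0.0047 -0.3592]
```

step_arm --increments "-0.1 -2.2 0 0 0 0;-0.2 -4 0 0 0 0;-0.2 -4.5 0 0 0 0;-0.2 -4.8 0 0 0 0;-0.2 -4.8 0 0 0 0"

```text
time: 12.1
tool_pos: [0.5275, 0.0015, 0.1557]
ee_rot: [-3.141, 0.004, -0.069]
wrist_force: [0.9, -1.5, -4.9]
width: 0.0138
```

step_arm --increments "-0.2 -4.8 0 0 0 0;-0.2 -4.8 0 0 0 0;-0.2 -4.5 0 0 0 0;-0.2 -4 0 0 0 0;-0.2 -3.5 0 0 0 0"

```text
time: 12.6
tool_pos: [0.5321, 0.218, 0.1555]
ee_rot: [3.14, 0.004, -0.067]
wrist_force: [0.2, -1.0, -4.3]
width: 0.014
```

step_arm --increments "0 -2.3 0 0 0 -0.05;0 0 0 0 0 -0.1;0 0 0 0 0 -0.12;0 0 0 0 0 -0.09;0 0 0 0 0 0"

```text
time: 13.1
tool_pos: [0.534, 0.2388, 0.1555]
ee_rot: [3.141, 0.005, 0.292]
wrist_force: [-0.5, 0.5, -4.6]
width: 0.0135
```

step_arm --increments "0 0 0 0 0 0;0 0 0 0 0 0;0 0 0 0 0 0"

```text
time: 13.4
tool_pos: [0.5351, 0.2388, 0.1579]
ee_rot: [3.141, 0.001, 0.291]
wrist_force: [-0.1, -0.4, -4.9]
width: 0.0141
```

```bash
python3 go.py .5335 .2402 .12 .291
python3 - <<'E'
from bench import *
from h import *
a=snapshot("top")[:,:,::-1];b=snapshot("side")[:,:,::-1]
cv2.imwrite("pics/top2.png",a);cv2.imwrite("pics/side2.png",b)
cv2.imwrite("pics/o.png",np.hstack([crop(a,157,155,100,120,4),crop(b,230,105,100,120,4)]))
E
```

```text
[('hold_point_z', 0.0188)]
t 13.4 pos [0.5351 0.2388 0.1579] rot [3.1415e+00 6.0000e-04 2.9080e-01] F [-0.1  -0.4  -4.88] w 0.0141
shift cm [-0.11 -0.18  3.79] turn [ 0.0001  0.0006 -0.0002]
```

View pics/o.png

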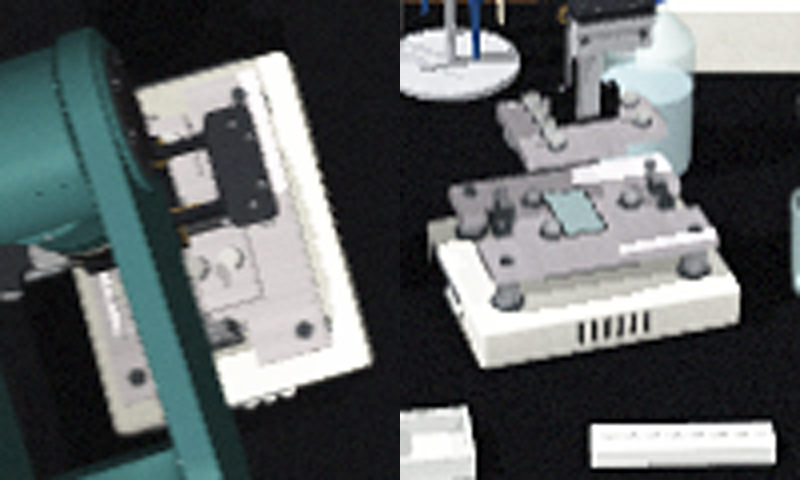

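Run:
```python
from h import *
f=lambda x,y:(230+(x-400+.5)/4-.5,105+(y+.5)/4-.5)
P=np.array([onz("side",*f(*p),.088) for p in((651,166),(695,229),(470,192),(505,262))]);print(P.round(4),P.mean(0).round(4));d=P[0]+P[1]-P[2]-P[3];print(np.arctan2(d[1],d[0]))
ft=lambda x,y:(157+(x+.5)/4-.5,155+(y+.5)/4-.5)
for p in((238,94),(137,377),(304,330)):print("top screw",onz("top",*ft(*p),.088).round(4))
r=R.from_euler("z",.291)
for nm,q in dict(RR=(-.065,-.048,.012),RRb=(-.065,-.048,0),RL=(-.065,.048,.012),SR=(.022,-.048,.012),NR=(.065,-.03,.012),NL=(.065,.03,.012),barfrontR=(.03,-.007,.046),barrearR=(-.03,-.007,.046)).items():
  u=proj("side",r.apply(q)+[.535,.2388,.1676])[0];print(nm,((u-[230,105]+.5)*4-.5+[400,0]).round(0))
b=cv2.imread("pics/side2.png");cv2.imwrite("pics/c.png",crop(b,250,120,52,40,14))
```

```text
[[0.6006 0.3175 0.088 ]
 [0.6347 0.2083 0.088 ]
 [0.4358 0.2716 0.088 ]
 [0.4691 0.1557 0.088 ]] [0.5351 0.2383 0.088 ]
0.2897849480786803
top screw [0.6332 0.2098 0.088 ]
top screw [0.4333 0.2738 0.088 ]
top screw [0.4675 0.1587 0.088 ]
RR [524. 158.]
RRb [525. 170.]
RL [494. 105.]
SR [623. 143.]
NR [664. 126.]
NL [642.  94.]
barfrontR [618.  84.]
barrearR [550.  94.]
```

View pics/c.png

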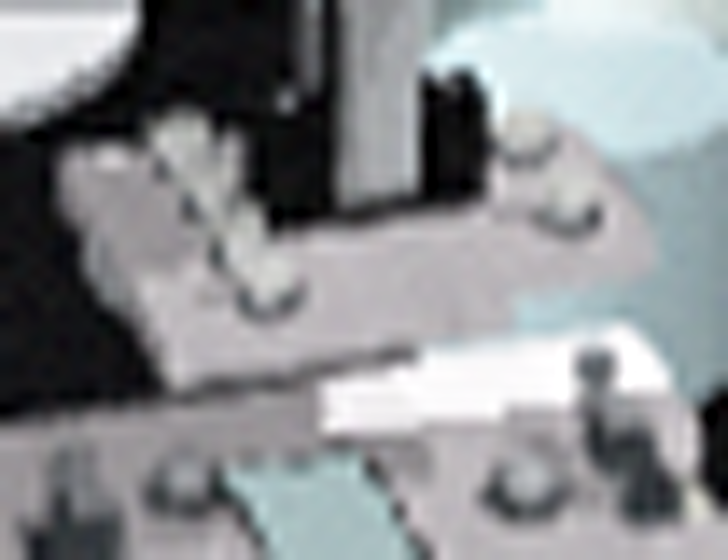

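Run:
```python
from h import *
from bench import get_obs
print(get_obs()["tool_pos"])
f=lambda x,y:(250+(x+.5)/14-.5,120+(y+.5)/14-.5)
r=R.from_euler("z",.291)
for nm,p,q in(("RRb",(180,388),(-.065,-.048,0)),("RRt",(145,292),(-.065,-.048,.012)),("NRb",(650,268),(.065,-.03,0)),("RLt",(68,150),(-.065,.048,.012)),("SRb",(510,315),(.022,-.048,0))):
  w=onz("side",*f(*p),.1676+q[2]);print(nm,(w-r.apply(q)).round(4))
ft=lambda x,y:(157+(x+.5)/4-.5,155+(y+.5)/4-.5)
print("topRR",(onz("top",*ft(262,300),.1796)-r.apply((-.065,-.048,.012))).round(4))
a=cv2.imread("pics/top2.png");cv2.imwrite("pics/c2.png",crop(a,195,175,50,50,12))
```

```text
[0.53521253 0.23888511 0.15820213]
RRb [0.5404 0.2384 0.1676]
RRt [0.5319 0.2636 0.1676]
NRb [0.5365 0.242  0.1676]
RLt [0.5395 0.243  0.1676]
SRb [0.5373 0.2483 0.1676]
topRR [0.5327 0.2396 0.1676]
```

View pics/c2.png

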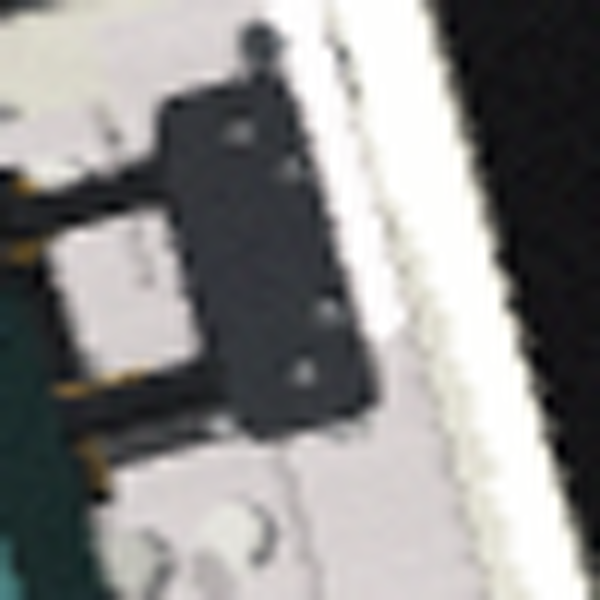

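The side view puts the carrier about 3 mm ahead of deck home and the top view about 0, so I split the difference and target (0.533, 0.2395). Correcting and descending to just above the catches.

step_arm --increments "-0.17 -0.1 1 0 0 0;0 0 1.5 0 0 0;0 0 1.5 0 0 0;0 0 0.7 0 0 0;0 0 0 0 0 0"

```text
time: 14.0
tool_pos: [0.5317, 0.2389, 0.1083]
ee_rot: [3.141, 0.005, 0.292]
wrist_force: [0.1, -0.3, -4.9]
width: 0.0137
```

step_arm --increments "0 0 0 0 0 0;0 0 0 0 0 0;0 0 0 0 0 0"

```text
time: 14.3
tool_pos: [0.5339, 0.2396, 0.1123]
ee_rot: [3.142, -0.002, 0.292]
wrist_force: [0.0, -1.1, -4.1]
width: 0.0139
```

```bash
python3 go.py .5333 .2395 .1021 .291
```

```text
[('hold_point_z', 0.0188)]
t 14.3 pos [0.5339 0.2396 0.1123] rot [ 3.1416e+00 -1.9000e-03  2.9170e-01] F [ 0.03 -1.06 -4.15] w 0.0139
shift cm [-0.07 -0.    1.02] turn [ 0.     -0.0019  0.0007]
```

step_arm --increments "-0.05 0 0.3 0 0 0;0 0 0.3 0 0 0;0 0 0.2 0 0 0;0 0 0 0 0 0;0 0 0 0 0 0"

```text
time: 14.8
tool_pos: [0.5327, 0.2393, 0.1031]
ee_rot: [3.142, 0.0, 0.292]
wrist_force: [-0.1, 0.3, -4.1]
width: 0.014
```

step_arm --increments "0 0 0.1 0 0 0;0 0 0.1 0 0 0;0 0 0 0 0 0;0 0 0 0 0 0"

```text
time: 15.2
tool_pos: [0.5329, 0.2393, 0.1014]
ee_rot: [3.141, -0.0, 0.292]
wrist_force: [0.3, 0.7, -3.1]
width: 0.0139
```

step_arm --increments "0 0 0.1 0 0 0;0 0 0.1 0 0 0;0 0 0 0 0 0;0 0 0 0 0 0"

```text
time: 15.6
tool_pos: [0.533, 0.2393, 0.0996]
ee_rot: [3.142, -0.001, 0.292]
wrist_force: [-0.6, -0.4, -2.4]
width: 0.0138
```

Contact came at a reading of about 0.102, as predicted. Continuing in small steps.

step_arm --increments "0 0 0.1 0 0 0;0 0 0.1 0 0 0;0 0 0 0 0 0"

```text
time: 15.9
tool_pos: [0.533, 0.2394, 0.0975]
ee_rot: [3.142, -0.001, 0.292]
wrist_force: [-0.9, -0.9, -0.3]
width: 0.0137
```

step_arm --increments "0 0 0.1 0 0 0;0 0 0.1 0 0 0;0 0 0 0 0 0"

```text
time: 16.2
tool_pos: [0.533, 0.2393, 0.0956]
ee_rot: [3.142, -0.001, 0.292]
wrist_force: [-1.2, -1.0, 1.9]
width: 0.0136
```

step_arm --increments "0 0 0.1 0 0 0;0 0 0.1 0 0 0;0 0 0 0 0 0"

```text
time: 16.5
tool_pos: [0.5332, 0.2394, 0.0937]
ee_rot: [3.142, -0.001, 0.292]
wrist_force: [-1.1, -0.8, 4.9]
width: 0.0136
```

step_arm --increments "0 0 0.1 0 0 0;0 0 0 0 0 0"

```text
time: 16.7
tool_pos: [0.5333, 0.2395, 0.0927]
ee_rot: [3.142, -0.001, 0.292]
wrist_force: [-0.9, -0.4, 3.8]
width: 0.0138
```

step_arm --increments "0 0 0.1 0 0 0;0 0 0 0 0 0"

```text
time: 16.9
tool_pos: [0.5333, 0.2394, 0.0917]
ee_rot: [3.142, -0.001, 0.292]
wrist_force: [-0.8, 0.2, 5.2]
width: 0.0142
```

step_arm --increments "0 0 0.1 0 0 0;0 0 0 0 0 0"

```text
time: 17.1
tool_pos: [0.5334, 0.2395, 0.0909]
ee_rot: [3.142, -0.002, 0.292]
wrist_force: [-1.0, -0.4, 5.7]
width: 0.0138
```

step_arm --increments "0 0 0.1 0 0 0;0 0 0 0 0 0"

```text
time: 17.3
tool_pos: [0.5335, 0.2395, 0.0902]
ee_rot: [3.142, -0.002, 0.292]
wrist_force: [0.2, -0.5, 6.1]
width: 0.0137
```

step_arm --increments "0 0 0.1 0 0 0;0 0 0 0 0 0"

```text
time: 17.5
tool_pos: [0.5336, 0.2396, 0.0893]
ee_rot: [3.142, -0.002, 0.292]
wrist_force: [0.2, -0.0, 6.2]
width: 0.014
```

step_arm --increments "0 0 0.1 0 0 0;0 0 0 0 0 0"

```text
time: 17.7
tool_pos: [0.5337, 0.2396, 0.0885]
ee_rot: [3.142, -0.003, 0.292]
wrist_force: [-0.8, -0.8, 7.6]
width: 0.0138
```

step_arm --increments "0 0 0.1 0 0 0;0 0 0 0 0 0"

```text
time: 17.9
tool_pos: [0.5338, 0.2396, 0.0877]
ee_rot: [-3.142, -0.003, 0.292]
wrist_force: [-0.2, -0.0, 7.1]
width: 0.014
```

step_arm --increments "0 0 0.1 0 0 0;0 0 0 0 0 0"

```text
time: 18.1
tool_pos: [0.5339, 0.2397, 0.0869]
ee_rot: [-3.142, -0.003, 0.292]
wrist_force: [0.2, 0.0, 8.8]
width: 0.0134
```

step_arm --increments "0 0 0.1 0 0 0;0 0 0 0 0 0"

```text
time: 18.3
tool_pos: [0.5341, 0.2397, 0.0861]
ee_rot: [3.142, -0.004, 0.292]
wrist_force: [-0.5, 0.1, 9.4]
width: 0.0139
```

Total push is about 13.5 N with no snap yet. Measuring the deck's sinking from the side camera by tracking its near screws before pressing on.

```bash
cat > sink.py <<'E'
from bench import *
from h import *
b=np.ascontiguousarray(snapshot("side")[:,:,::-1]);a=cv2.imread("pics/side2.png");cv2.imwrite("pics/sidelast.png",b)
g=lambda i:cv2.cvtColor(i,cv2.COLOR_BGR2GRAY).astype(np.float32)
for n,(x,y) in dict(rearR=(256,170),noseR=(304,162),case=(277,187)).items():
    up=lambda i,m:cv2.resize(g(i)[y-5-m:y+6+m,x-5-m:x+6+m],None,fx=8,fy=8,interpolation=cv2.INTER_CUBIC)
    r=cv2.matchTemplate(up(b,5),up(a,0),cv2.TM_CCOEFF_NORMED);_,v,_,p=cv2.minMaxLoc(r)
    s=proj("side",[[.5,.16,.088],[.5,.16,.078]]);print(n,"shift px",p[0]/8-5,p[1]/8-5,"score",round(v,2),"sink mm",round((p[1]/8-5)*10/(s[1]-s[0])[1],1))
E
python3 sink.py
```

```text
rearR shift px 0.375 3.125 score 0.78 sink mm 12.8
noseR shift px -0.25 3.125 score 0.95 sink mm 12.8
case shift px 0.0 0.0 score 0.99 sink mm 0.0
```

The deck has sunk about 12.8 mm, roughly 1.07 N/mm, which puts the carrier about 11 mm above home. The 45° bevel geometry puts the peak force near 10 mm. There is margin to the 19.5 mm limit, so I continue in half-millimetre steps.

step_arm --increments "0 0 0.06 0 0 0;0 0 0 0 0 0"

```text
time: 18.55
tool_pos: [0.5341, 0.2397, 0.0857]
ee_rot: [-3.142, -0.004, 0.292]
wrist_force: [-1.0, -0.1, 9.5]
width: 0.0136
```

step_arm --increments "0 0 0.06 0 0 0;0 0 0 0 0 0"

```text
time: 18.75
tool_pos: [0.5342, 0.2397, 0.0852]
ee_rot: [3.142, -0.004, 0.292]
wrist_force: [-1.2, 0.0, 8.3]
width: 0.0135
```

```bash
python3 sink.py
```

```text
rearR shift px 0.375 3.25 score 0.8 sink mm 13.3
noseR shift px -0.125 3.25 score 0.95 sink mm 13.3
case shift px 0.0 0.0 score 0.99 sink mm 0.0
```

step_arm --increments "0 0 0.06 0 0 0;0 0 0 0 0 0"

```text
time: 19.0
tool_pos: [0.5343, 0.2398, 0.0847]
ee_rot: [-3.142, -0.004, 0.292]
wrist_force: [-0.7, -0.1, 8.1]
width: 0.0139
```

step_arm --increments "0 0 0.06 0 0 0;0 0 0 0 0 0"

```text
time: 19.2
tool_pos: [0.5344, 0.2398, 0.0842]
ee_rot: [-3.142, -0.005, 0.292]
wrist_force: [-1.1, -0.7, 8.2]
width: 0.0138
```

step_arm --increments "0 0 0.06 0 0 0;0 0 0 0 0 0"

```text
time: 19.4
tool_pos: [0.5329, 0.2396, 0.0812]
ee_rot: [-3.141, -0.001, 0.292]
wrist_force: [0.5, 0.4, 1.2]
width: 0.0137
```

step_arm --increments "0 0 0.06 0 0 0;0 0 0 0 0 0"

```text
time: 19.6
tool_pos: [0.5329, 0.2396, 0.0801]
ee_rot: [-3.141, -0.0, 0.292]
wrist_force: [0.6, 1.3, 1.4]
width: 0.0138
```

```bash
python3 sink.py
```

```text
rearR shift px 0.375 1.625 score 0.87 sink mm 6.6
noseR shift px -0.125 1.625 score 0.94 sink mm 6.6
case shift px 0.0 0.0 score 0.99 sink mm 0.0
```

Both catches snapped: the force fell by about 7 N and the deck came back up to about 6.6 mm, which puts the carrier at home height. Easing off and then releasing.

step_arm --increments "0 0 -0.1 0 0 0;0 0 -0.1 0 0 0;0 0 0 0 0 0"

```text
time: 19.95
tool_pos: [0.5329, 0.2396, 0.0825]
ee_rot: [-3.141, -0.0, 0.292]
wrist_force: [1.2, 2.0, 0.5]
width: 0.0139
```

step_arm --increments "0 0 -0.1 0 0 0;0 0 0 0 0 0"

```text
time: 20.15
tool_pos: [0.5329, 0.2396, 0.0835]
ee_rot: [-3.141, -0.0, 0.292]
wrist_force: [1.4, 2.5, -0.3]
width: 0.0139
```

step_arm --increments "0 0 0 0 0 0;0 0 0 0 0 0;0 0 0 0 0 0;0 0 0 0 0 0;0 0 0 0 0 0" --claw -1

```text
time: 20.65
tool_pos: [0.5327, 0.2391, 0.0836]
ee_rot: [3.141, 0.0, 0.292]
wrist_force: [0.3, 0.2, 0.1]
width: 0.0504
```

step_arm --increments "0 0 0 0 0 0;0 0 0 0 0 0;0 0 0 0 0 0;0 0 0 0 0 0;0 0 0 0 0 0"

```text
time: 21.15
tool_pos: [0.5328, 0.2393, 0.0837]
ee_rot: [3.142, -0.0, 0.292]
wrist_force: [-0.4, -0.9, 0.1]
width: 0.0901
```

step_arm --increments "0 0 -1 0 0 0;0 0 -2 0 0 0;0 0 -3 0 0 0;0 0 -3 0 0 0;0 0 -3 0 0 0"

```text
time: 21.65
tool_pos: [0.5328, 0.2393, 0.2057]
ee_rot: [3.142, -0.001, 0.292]
wrist_force: [0.5, 1.2, 0.9]
width: 0.0941
```

step_arm --increments "0 4 0 0 0 0;0 5 0 0 0 0;0 5 0 0 0 0;0 5 0 0 0 0;0 5 0 0 0 0"

```text
time: 22.15
tool_pos: [0.6023, 0.0077, 0.2049]
ee_rot: [3.141, -0.002, 0.292]
wrist_force: [1.0, 1.3, -0.6]
width: 0.0941
```

step_arm --increments "0 5 0 0 0 0;0 5 0 0 0 0;0 3 0 0 0 0;0 0 0 0 0 0;0 0 0 0 0 0"

```text
time: 22.65
tool_pos: [0.6392, -0.1153, 0.2039]
ee_rot: [-3.141, -0.0, 0.291]
wrist_force: [0.5, 0.2, 0.6]
width: 0.0941
```

```bash
python3 sink.py
python3 - <<'E'
from bench import *
from h import *
a=snapshot("top")[:,:,::-1];b=cv2.imread("pics/sidelast.png");cv2.imwrite("pics/top3.png",a)
cv2.imwrite("pics/end.png",np.hstack([crop(a,157,155,100,120,4),crop(b,230,105,100,120,4)]))
print(get_obs()["wrist_force"],get_obs()["time"])
r=R.from_euler("z",.291);o=np.array([.533,.2405,.0933])
for q in((-.065,-.048,.012),(-.065,.048,.012),(.022,-.048,.012),(.065,-.03,.012),(.065,.03,.012),(0,0,.046)):
  P=r.apply(q)+o;print(q,((proj("top",P)[0]-[157,155]+.5)*4-.5).round(),((proj("side",P)[0]-[230,105]+.5)*4-.5+[400,0]).round())
E
```

```text
rearR shift px 0.125 1.125 score 0.31 sink mm 4.6
noseR shift px -5.0 -4.125 score 0.59 sink mm -16.8
case shift px 0.0 0.0 score 0.98 sink mm 0.0
[ 0.21782479 -0.75433747  0.16541671] 22.75
(-0.065, -0.048, 0.012) [277. 304.] [523. 232.]
(-0.065, 0.048, 0.012) [142. 343.] [493. 177.]
(0.022, -0.048, 0.012) [244. 183.] [619. 217.]
(0.065, -0.03, 0.012) [203. 131.] [659. 199.]
(0.065, 0.03, 0.012) [119. 155.] [637. 166.]
(0, 0, 0.046) [176. 229.] [579. 160.]
```

View pics/end.png

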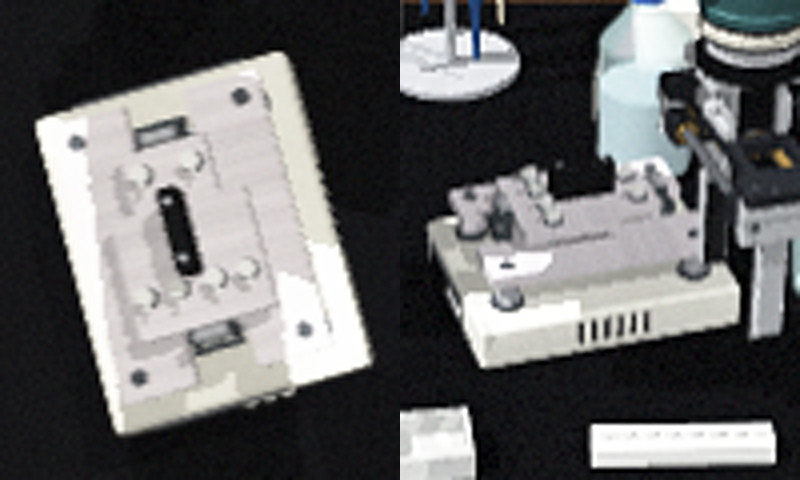

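The final picture shows the carrier square between both catches, nose at the single-ball end. The bar-screw midpoint is at crop (175,230) against a predicted (176,229), and the gripper is clear. Handing in.

```bash
python3 -c "
from bench import *
print(close_job())"
```

```text
the job is handed in; nothing more can be done
None
```

I took the silver carrier off its stand by the grip bar and pressed it onto the reader until both catches snapped. I then eased off, let go and handed the job in at about 23 s. No verdict was reported.

**What went wrong on the way:**
- **First grasp missed:** the fingers closed just above the bar because the fingertips sit about 29 mm higher than the TCP reading says. I found this in both camera views and confirmed it by touching the bar top with closed fingers. The touch reached about 20 N at the wrist, more than I intended, and it did not move the carrier visibly.
- **Views disagreed before pressing:** the side view put the carrier about 3 mm ahead of deck home, the top view about 0. I split the difference.

**Last checks:**
- **Snap:** the push peaked near 13.5 N and then fell by about 7 N. The camera had the deck about 13 mm down shortly before the snap and 6.6 mm just after it.
- **Home:** by its height, the carrier was on the balls to within about 1 mm just after the snap.
- **Final position:** in the last top view the carrier's bar is within about 1 mm of where it should be, and the carrier looks square between both catches, nose at the single-ball end. The gripper is open and well clear.
- **Failed check:** the last side-view check of the deck height was unreliable. One deck screw was hidden, and the other matched poorly at about 4.6 mm down, roughly what the carrier's weight should give.
- **Bystanders:** I did not measure them at the end. The arm stayed well above the bench when it moved between the stand and the reader.

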